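Unhook two linked bar hooks and bin them singly

ROBOT

A 7-joint arm with a two-finger parallel gripper is mounted at the origin on a cart in front of the work surface, level with it; the furniture and walls round the work are solid. World frame = base frame: x ahead of the robot, y to its left, z up, the work surface at z = 0. Lengths are in mm, angles in rad, forces in N, time in s.
With the tool pointing down it reaches from about 400 to 875 mm from the base axis. Payload 4.4 kg.
Tool frame: the origin (TCP) lies at the very end of the fingers, on their centre line; the grasp point (between the pads) lies 19 mm behind it; z points along the fingers, y is the line along which they close (so a half turn about z gives the same grasp; the last joint's range is limited). The gripper opens to 85 mm and grips with 20 to 120 N. Pads are 22 mm wide; open, the fingers measure 114 mm over their backs; the gripper's body (76 mm by 85 mm) begins 54 mm behind the grasp point. The pads swing forward as they close: fully open they stand 13 mm farther back than shut.
Start: joints at [1.162, 0.628, 0.038, 1.517, -0.027, 0.996, -0.02], TCP at [218.509, -612.186, 231.313] pointing down, gripper open.
Joint ranges: [-3.06, 3.06], [-0.37, 2.12], [-1.25, 1.32], [0.18, 2.47], [-1.1, 4.24], [0.23, 1.98], [-2.94, 2.94]. Speed limits (rad/s): [2.57, 2.57, 3.14, 3.14, 3.14, 3.14, 3.14].

INTERFACE

Orientations are given as [roll, pitch, yaw] about the fixed x, y, z axes, in that order (R = Rz(yaw) Ry(pitch) Rx(roll)).
In Python, from cell import read_state, get_image, camera_info, finish_job gives the robot as it stands.
- The arm moves only by the tool play_rows, never from a script. Its argument "deltas" is one flat list of numbers, 7 for each row, row after row: the shift along the tool's x, y, z in mm, then the turn, a rotation vector about the tool's x, y, z in rad, then the opening, from 0 (shut) to 1 (fully open). In form: [dx, dy, dz, ax, ay, az, grip, dx, dy, dz, ax, ay, az, grip, ...]. A call has 1 to 10 rows; each row is the pose to reach, as a shift and turn from the pose commanded when the call began, along the tool's axes at that moment; what a row does not reach only later rows make up. A row lasts 1/8 s, in which the tool goes at most 62.5 mm and 10.7 degrees, less where a joint would pass 70% of its speed; a pose out of reach is approached as far as the arm can. A call with a gripper value outside its range is refused whole. The fingers move at their own pace and stop on an object; the grip force is fixed at half the most. Time passes only in rows, so rows that repeat a pose let the fingers close. It gives the time, the measured TCP pose, the force, the opening and the grip force at its end, in the units of the state.
- read_state(): the state, without advancing time (a new reading comes with each control period).
- get_image(name): name is "scene" or "top"; returns the picture (420x560x3 uint8, red, green, blue); there is no depth.
- camera_info(name): a dict with "fx", "fy", "cx", "cy" (pixels), "distortion" ([k1, k2, p1, p2, k3] as OpenCV has them; the pictures are not rectified), "T" (4x4, takes a point from camera to world coordinates). Camera axes: x right, y down, z forward; pixel columns grow to the right and rows downward; lengths in mm; the calibration is good to about 2 mm. A picture is of the moment at which its call begins. camera_info takes no time and is no camera call.
- finish_job(): hands the job in; it is judged then, once.
The state is a dict: "clock": time; "qpos": joint angles; "qd": joint speeds; "tau": joint torques, N m; "eef_pos": TCP position; "tool_rot": TCP orientation; "force": force on the tool from outside, world axes, zero at the start; "torque": the same for the moment, N m; "width": finger opening in mm; "gripper_force": force on a finger pad.
Only numpy, scipy, OpenCV 4.12 (cv2) and the standard library are available. Lean on these libraries where they do the work, as an engineer would, in place of code of your own. Each camera call takes 0.05 s, during which the arm holds its last target. There are 200 camera calls.

TASK

The two steel hooks in the slotted wooden stand are caught in each other. Ease the long hook up out of its slot, turn it clear of the wide hook and take it away without pulling the wide hook out of the stand, and stand it bend-down in one of the grey bins; then put the wide hook bend-down in the other bin, so that each bin holds one hook. Leave the tin, the chisel and the blister pack where they are.

Things in the scene. Friction and masses are not known exactly. Their poses are not given: they have to be found in the camera images.
- stand: slotted timber stand, fixed, its x -82 to +80, 96 wide in y; origin under it on the bench. High step: x -82 to +8, top 102 above the bench, slot 11.6 wide, 35 deep along x at y = 0; the wide hook stands in it, its bar jutting out over the low step. Low step: x +8 to +80, top 35 up, slot 11.6 wide, 28 deep along y at x = 40 (y -38 to +43); the long hook stands in it, its bend under that bar
- wide_hook: shorter, wider hook: 10 thick round steel bar bent to a flat J, 116 wide, 128 tall, 0.21 kg. Origin mid-bend on its underside, z up; x in its plane, from shank (bar centre x = -53, eye on top) to upturned tip (x = +53, top 50 above the origin). In the stand its x lies along the stand's +x, origin near the stand's centre, so its bottom bar spans 67 to 77 above the bench
- long_hook: taller, narrower hook: 10 thick round steel bar bent to a flat J, 65 wide, 178 tall, 0.25 kg. Origin mid-bend on its underside, z up; x in its plane, from shank (bar centre x = -27.5, eye on top) to upturned tip (x = +27.5, top 100 above the origin). In the stand its x lies along the stand's +y, origin about at stand (40, 2.5), 7 above the bench, the wide hook's bar crossing its mouth
- long_hook_eye (a point): centre of the long hook's eye, on the shank's line 160 above that hook's origin; the eye is a ring of 10 bar, 36 outside diameter, lying in the hook's plane (10 thick across the plane, the hook's y): the place to pinch it
- long_hook_tip (a point): top of the long hook's upturned tip. Raised 28 that hook leaves its slot, raised 50 its bend strikes the wide hook's bar. Raised about 39 it can be turned about its shank, clockwise seen from above, by a quarter turn: its tip swings round the wide hook's tip toward the stand's +x, and it then lifts straight out
- wide_hook_tip (a point): top of the wide hook's upturned tip, 50 above that hook's origin; it stands about 16 beyond the long hook's plane
- wide_hook_eye (a point): centre of the wide hook's eye, on the shank's line 110 above that hook's origin; same ring: 36 outside diameter, 10 thick across the hook's plane (the hook's y). In their slots both hooks may lean or turn by a few degrees
- left_bin: grey open bin on the robot's left, fixed, 148 (its x) x 108 (its y) x 95 high outside, walls and floor 4 thick; origin in the middle of its underside on the bench
- right_bin: grey open bin on the robot's right, the same
- tin: open tin of screws, 64 diameter, 43 high, origin under its centre; bystander
- chisel: cold chisel lying on the bench, 22 x 180 (its y) x 16, origin under its centre; bystander
- blister: blister pack, 70 x 95 x 16, origin under its centre; bystander
There are look-alikes about, which are no part of the job. What is shaped like the stand but purple is not meant.

How it is judged:
By the outcome, as a careful person would: the job done as asked, in the order asked, and still so for the second after the job is handed in, with the robot touching nothing.
It also fails if it takes over 62 s, if anything falls off the work surface, if the arm or the gripper's body presses on something with over 40 N, if the wrist force passes 120 N, or if a joint passes its speed limit or range.

## Working session

There is one attempt and no reset: what is moved stays moved. The work goes in short steps, Python scripts to look and compute and a tool call to move; the robot and the scene stay as the last step left them, time stands still between calls to the robot, and variables do not carry over. Pictures are saved under pics/ and viewed, at most 10 in all, crops included, and the job is handed in when it is done.

Besides the shell and the picture viewer there is one more tool, called after ">>>" by a JSON object that holds its "name" and its "arguments". play_rows: Moves the arm, as the interface text tells. Its arguments: {"type":"object","properties":{"deltas":{"type":"array"}},"required":["deltas"]}

```bash
mkdir -p pics; cat > h.py <<'E'
import numpy as np, cv2
from cell import *
def snap(n,f=None):
    im=get_image(n); 
    if f: cv2.imwrite('pics/'+f,cv2.cvtColor(im,cv2.COLOR_RGB2BGR))
    return im
def ray(n,uv):
    c=camera_info(n);K=np.array([[c['fx'],0,c['cx']],[0,c['fy'],c['cy']],[0,0,1]])
    p=cv2.undistortPoints(np.array([[uv]],float),K,np.array(c['distortion']))[0,0]
    T=np.array(c['T']);return T[:3,3],T[:3,:3]@np.array([p[0],p[1],1])
def onz(n,uv,z):
    o,d=ray(n,uv);return o+d*(z-o[2])/d[2]
def proj(n,P):
    c=camera_info(n);K=np.array([[c['fx'],0,c['cx']],[0,c['fy'],c['cy']],[0,0,1]])
    Ti=np.linalg.inv(np.array(c['T']));r,_=cv2.Rodrigues(Ti[:3,:3])
    return cv2.projectPoints(np.array(P,float).reshape(-1,1,3),r,Ti[:3,3],K,np.array(c['distortion']))[0][:,0]
def tri(a,b):
    o1,d1=ray('scene',a);o2,d2=ray('top',b)
    s=np.linalg.lstsq(np.c_[d1,-d2],o2-o1,rcond=None)[0]
    p,q=o1+d1*s[0],o2+d2*s[1];return (p+q)/2,np.linalg.norm(p-q)
E
python3 - <<'E'
from h import *
snap('scene','s0.png');snap('top','t0.png')
for n in('scene','top'):
    c=camera_info(n);print(n,c['fx'],c['distortion'],np.round(c['T'],3))
print(read_state())
E
```

```text
scene 504.85671429269627 [-0.12111488  0.          0.          0.          0.        ] [[-4.81000e-01 -3.89000e-01  7.86000e-01 -5.91073e+02]
 [-8.77000e-01  1.99000e-01 -4.38000e-01  6.96867e+02]
 [ 1.40000e-02 -8.99000e-01 -4.37000e-01  7.63143e+02]
 [ 0.00000e+00  0.00000e+00  0.00000e+00  1.00000e+00]]
top 433.41959403178095 [-0.02735222  0.          0.          0.          0.        ] [[-1.300000e-02 -9.980000e-01  6.800000e-02  4.627100e+02]
 [-1.000000e+00  1.200000e-02 -2.200000e-02  9.596500e+01]
 [ 2.100000e-02 -6.800000e-02 -9.970000e-01  1.320294e+03]
 [ 0.000000e+00  0.000000e+00  0.000000e+00  1.000000e+00]]
{'clock': 0.1, 'qpos': array([ 1.16217804,  0.6292816 ,  0.03845835,  1.51829828, -0.02700329,
        0.99629444, -0.01999264]), 'qd': array([ 0.00107871, -0.00301335,  0.00295101, -0.00190804,  0.00062655,
       -0.00076609, -0.00238067]), 'tau': array([ 2.45259376e-03, -5.64542699e+01,  1.23038538e+00, -1.93976569e+01,
        1.13132660e-02,  5.40788606e-03,  1.21920922e-05]), 'eef_pos': array([ 218.31971215, -611.6251001 ,  230.45348894]), 'tool_rot': array([-3.13982953e+00,  2.52700312e-05,  3.42812202e-01]), 'force': array([-0.33294061, -0.56254223, -1.55079733]), 'torque': array([ 0.03288162, -0.01306079,  0.00422622]), 'gripper_force': 0.0, 'width': 85.70328606875657}
```

View pics/s0.png

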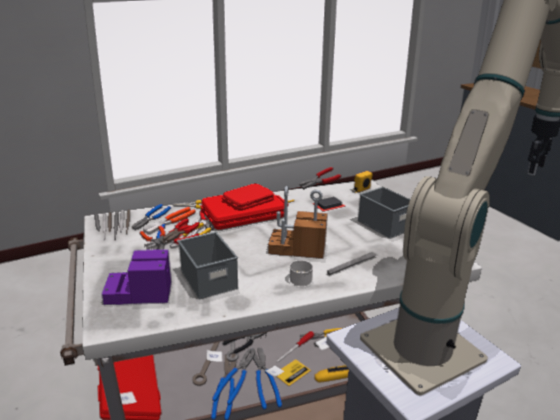

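View pics/t0.png

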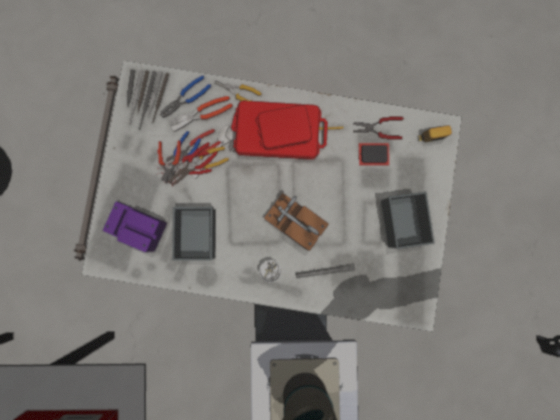

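Scene: the brown stand is at scene (298,235) / top (297,220). The purple look-alike is at scene (140,275) / top (135,226) and isn't meant. The grey bins are at top (195,232) for left and (407,218) for right. The tin is at top (268,268), the chisel at (325,270) and the blister at (374,153). Next I'll enlarge the stand to confirm it.

```bash
python3 - <<'E'
import cv2,numpy as np
a=cv2.imread('pics/s0.png')[175:265,255:345];b=cv2.imread('pics/t0.png')[180:255,255:330]
a=cv2.resize(a,(400,600*400//600*1),interpolation=cv2.INTER_CUBIC);b=cv2.resize(b,(400,400),interpolation=cv2.INTER_CUBIC)
o=np.hstack([a,b])
for k in range(0,9): 
    cv2.putText(o,str(255+k*10),(int(k*10*400/90),10),0,.35,(0,255,255),1);cv2.putText(o,str(175+k*10),(0,int(k*10*400/90)+4),0,.35,(0,255,255),1)
for k in range(0,8):
    cv2.putText(o,str(255+k*10),(400+int(k*10*400/75),10),0,.35,(0,255,255),1);cv2.putText(o,str(180+k*10),(400,int(k*10*400/75)+4),0,.35,(0,255,255),1)
cv2.imwrite('pics/c0.png',o)
E
```

```text
(no output)
```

View pics/c0.png

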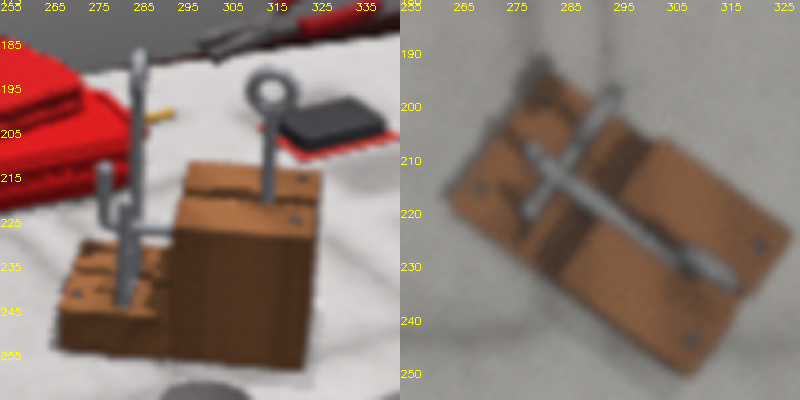

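The crop shows the brown stand with the two hooks. Long hook eye is at scene about (286,191) / top (295,198). Wide hook eye is at scene (316,195) / top (318,232). The wide tip is at scene (278,212).

```bash
python3 - <<'E'
from h import *
C=lambda x,y:(255+x*.1875-400*.1875,180+y*.1875)
S=lambda x,y:(255+x*.225,175+y*.225)
P=[onz('top',C(*c),z)[:2] for c,z in(((793,235),102),((690,377),102),((447,195),35),((540,60),35))]
print(np.round(P))
P=np.array(P);ctr=P.mean(0);ax=(P[2]+P[3]-P[0]-P[1])/2;ay=(P[1]+P[2]-P[0]-P[3])/2
print('len',np.linalg.norm(ax),np.linalg.norm(ay),'yaw',np.degrees(np.arctan2(ax[1],ax[0])),np.degrees(np.arctan2(ay[1],ay[0])),ctr)
print('long eye', tri(S(138,70),C(606,103)), 'wide eye',tri(S(271,92),C(728,278)))
print('top of long eye,z~185',tri(S(138,50),C(612,95)),onz('top',C(606,103),172),onz('top',C(728,278),180))
# bins
for n in ('top',):
    im=cv2.cvtColor(get_image(n),cv2.COLOR_RGB2BGR)
    o=np.hstack([cv2.resize(im[195:270,165:225],(400,500),interpolation=3),cv2.resize(im[180:255,375:435],(400,500),interpolation=3)])
    cv2.imwrite('pics/bins.png',o)
E
```

```text
[[500. -72.]
 [426. -16.]
 [526. 111.]
 [601.  59.]]
len 163.93909170718325 92.16419982461616 yaw 51.90812942153977 143.88092597986 [513.23520317  20.42959595]
long eye (array([566.16068758,  31.44224263, 166.23627716]), np.float64(4.3590632116589285)) wide eye (array([480.44588908, -22.66678609, 174.74911829]), np.float64(15.173575935575704))
top of long eye,z~185 (array([569.20601716,  29.50716096, 178.87438913]), np.float64(5.232029805292441)) [564.57243665  29.87904612 172.        ] [476.46761622 -28.62541847 180.        ]
```

View pics/bins.png

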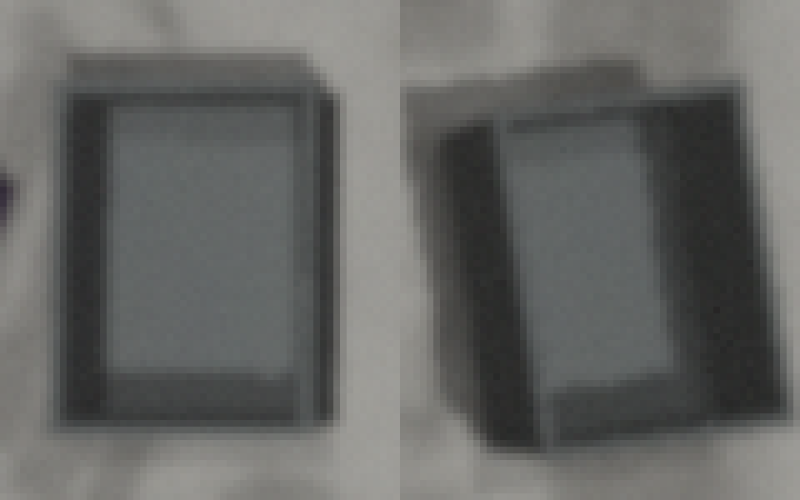

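```bash
python3 - <<'E'
from h import *
th=np.radians(52.9);ctr=np.array([513.2,20.4]);R=np.array([[np.cos(th),-np.sin(th)],[np.sin(th),np.cos(th)]])
O=ctr+R@[1,0]
W=lambda x,y,z:[*(O+R@[x,y]),z]
box=[W(x,y,z) for x,y,z in((-82,-48,102),(-82,48,102),(8,48,102),(8,-48,102),(8,-48,35),(80,-48,35),(80,48,35),(8,48,35))]
hk=[W(40,-25,167),W(40,30,107),W(-53,0,177),W(53,0,117)]
out=[]
for n,(x0,y0,w) in(('scene',(258,182,80)),('top',(258,182,74))):
    im=cv2.cvtColor(get_image(n),cv2.COLOR_RGB2BGR);s=400/w
    c=cv2.resize(im[y0:y0+int(w*1.2),x0:x0+w],(400,480),interpolation=3)
    q=lambda P:[tuple(int(v) for v in ((p-[x0,y0]+.5)*s)) for p in proj(n,P)]
    for p in q(box):cv2.circle(c,p,2,(0,255,0),-1)
    for p in q(hk):cv2.circle(c,p,2,(0,0,255),-1)
    print(n,q(box),q(hk));out.append(c)
cv2.imwrite('pics/ov.png',np.hstack(out))
L=[onz('top',(165+.15*x,195+.15*y),95) for x,y in((60,92),(318,92),(312,425),(55,425))]
Rb=[onz('top',(375+.15*(x-400),180+.15*y),95) for x,y in((505,120),(740,85),(785,415),(545,445))]
for B in(L,Rb):
    B=np.array(B);l=(B[0]+B[1]-B[2]-B[3])/2;s=(B[0]+B[3]-B[1]-B[2])/2
    print(B.mean(0),np.linalg.norm(l),np.linalg.norm(s),np.degrees(np.arctan2(l[1],l[0])),np.degrees(np.arctan2(s[1],s[0])))
E
```

```text
scene [(351, 152), (341, 228), (180, 215), (200, 140), (197, 240), (79, 230), (53, 308), (177, 319)] [(143, 52), (128, 188), (302, 66), (113, 147)]
top [(386, 224), (278, 373), (138, 270), (247, 122), (238, 131), (132, 54), (29, 194), (135, 272)] [(178, 110), (110, 205), (302, 262), (124, 142)]
[477.50889181 310.53309485  95.        ] 140.38703101413327 108.51722633760563 -0.9592606425550256 89.29941889960313
[ 508.85270345 -310.94380568   95.        ] 141.21800228437678 104.20099148993631 5.55689800850457 96.96178185364381
```

View pics/ov.png

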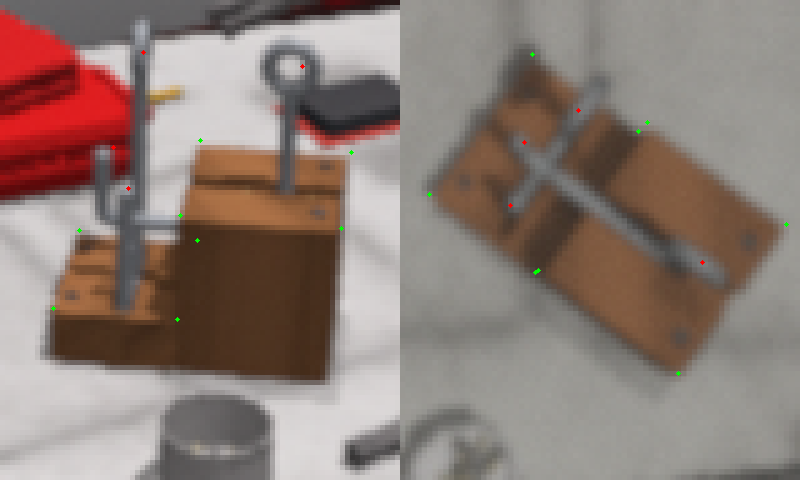

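The overlay shows the stand fits at yaw 52.9°, origin (513.8, 21.2). Long eye is about (559, 38, 167) and wide eye about (484, −19, 177). Left bin is (477.5, 310.5) at yaw −1° and right bin is (509, −311) at yaw 6°. The measured sizes match the given ones, so I'm moving in above the long eye.

```bash
cat >> h.py <<'E'
from scipy.spatial.transform import Rotation as Ro
def to(x,y,z,yawdeg):
    s=read_state();R0=Ro.from_euler('xyz',s['tool_rot']);R1=Ro.from_euler('xyz',[np.pi,0,np.radians(yawdeg)])
    d=R0.inv().apply(np.array([x,y,z])-s['eef_pos']);r=(R0.inv()*R1).as_rotvec()
    print('at',np.round(s['eef_pos'],1),np.round(np.degrees(s['tool_rot']),2),'t',round(s['clock'],2),'F',np.round(s['force'],1),'w',round(s['width'],1),'q7',np.round(s['qpos'],2));print('delta',np.round(d,1),np.round(r,3))
E
python3 -c "
from h import *
to(558.9,37.8,250,142.9)"
```

```text
at [ 218.4 -611.9  230.9] [-179.95    0.     19.64] t 0.25 F [-0.5  0.1 -0.3] w 84.9 q7 [ 1.16  0.63  0.04  1.52 -0.03  1.   -0.02]
delta [ 539.1 -497.5  -18.7] [-1.000e-03 -1.000e-03 -2.151e+00]
```

>>> {"name": "play_rows", "arguments": {"deltas": [539, -498, -19, 0, 0, -2.15, 1, 539, -498, -19, 0, 0, -2.15, 1, 539, -498, -19, 0, 0, -2.15, 1, 539, -498, -19, 0, 0, -2.15, 1, 539, -498, -19, 0, 0, -2.15, 1, 539, -498, -19, 0, 0, -2.15, 1, 539, -498, -19, 0, 0, -2.15, 1, 539, -498, -19, 0, 0, -2.15, 1, 539, -498, -19, 0, 0, -2.15, 1, 539, -498, -19, 0, 0, -2.15, 1]}}

```text
clock: 1.5
eef_pos: [509.0, -57.1, 247.8]
tool_rot: [3.141, 0.001, 2.223]
force: [0.7, 0.3, 0.8]
width: 85.5
gripper_force: 0.0
```

```bash
python3 -c "
from h import *
to(558.9,37.8,250,142.9)"
```

```text
at [509.  -57.1 247.8] [1.7998e+02 5.0000e-02 1.2739e+02] t 1.5 F [0.7 0.3 0.8] w 85.5 q7 [ 0.43  0.45 -0.53  1.87  0.29  0.9   0.41]
delta [45.1 97.3 -2.2] [ 0.     0.001 -0.271]
```

>>> {"name": "play_rows", "arguments": {"deltas": [45, 97, -2, 0, 0, -0.271, 1, 45, 97, -2, 0, 0, -0.271, 1, 45, 97, -2, 0, 0, -0.271, 1, 45, 97, -2, 0, 0, -0.271, 1, 45, 97, -2, 0, 0, -0.271, 1]}}

```text
clock: 2.12
eef_pos: [558.0, 33.8, 249.4]
tool_rot: [-3.14, 0.0, 2.486]
force: [0.6, 0.6, 0.2]
width: 85.3
gripper_force: 0.0
```

```bash
python3 - <<'E'
from h import *
to(558.9,37.8,150,142.9)
out=[]
for n,(x0,y0,w) in(('scene',(258,162,80)),('top',(250,172,80))):
    im=cv2.cvtColor(get_image(n),cv2.COLOR_RGB2BGR)
    out.append(cv2.resize(im[y0:y0+96,x0:x0+w],(400,480),interpolation=3))
cv2.imwrite('pics/a1.png',np.hstack(out))
E
```

```text
at [558.   33.8 249.4] [-1.7992e+02  2.0000e-02  1.4244e+02] t 2.12 F [0.6 0.6 0.2] w 85.3 q7 [ 0.28  0.53 -0.6   1.74  0.35  0.98  0.46]
delta [ 1.7  3.9 99.4] [-0.001  0.    -0.008]
```

View pics/a1.png

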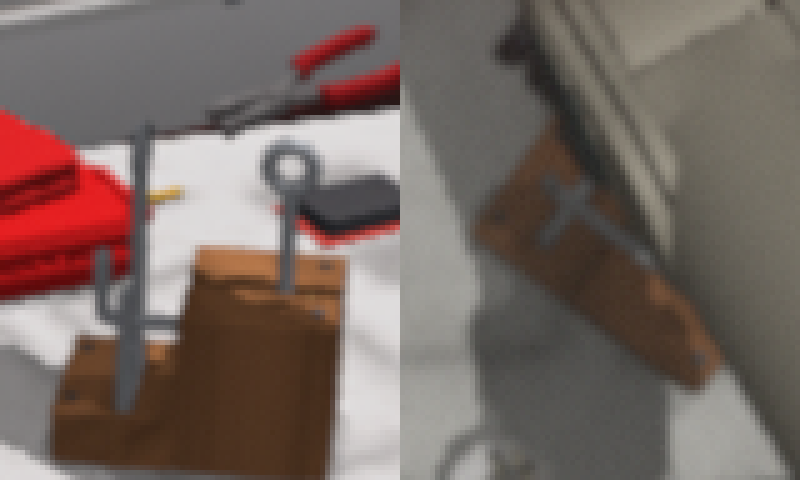

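Both hooks are still standing: long eye about scene (286,191), wide eye (316,195). I'm descending partway and settling.

>>> {"name": "play_rows", "arguments": {"deltas": [0, 0, 25, 0, 0, 0, 1, 0, 0, 50, 0, 0, 0, 1, 0, 0, 50, 0, 0, 0, 1, 0, 0, 50, 0, 0, 0, 1]}}

```text
clock: 2.72
eef_pos: [559.0, 35.6, 200.4]
tool_rot: [3.141, 0.001, 2.488]
force: [-0.4, 0.7, -0.2]
width: 85.5
gripper_force: 0.0
```

```bash
python3 - <<'E'
from h import *
to(558.9,37.8,150,142.9)
E
```

```text
at [559.   35.6 200.4] [1.7995e+02 5.0000e-02 1.4256e+02] t 2.73 F [-0.4  0.7 -0.2] w 85.5 q7 [ 0.25  0.59 -0.57  1.8   0.4   0.87  0.42]
delta [ 1.5  1.7 50.4] [ 0.001  0.001 -0.006]
```

>>> {"name": "play_rows", "arguments": {"deltas": [1.4, 1.8, 25, 0, 0, -0.006, 1, 1.4, 1.8, 49, 0, 0, -0.006, 1, 1.4, 1.8, 49, 0, 0, -0.006, 1, 1.4, 1.8, 49, 0, 0, -0.006, 0.5, 1.4, 1.8, 49, 0, 0, -0.006, 0.3, 1.4, 1.8, 49, 0, 0, -0.006, 0.0, 1.4, 1.8, 49, 0, 0, -0.006, 0, 1.4, 1.8, 49, 0, 0, -0.006, 0, 1.4, 1.8, 49, 0, 0, -0.006, 0, 1.4, 1.8, 49, 0, 0, -0.006, 0]}}

```text
clock: 3.98
eef_pos: [559.0, 38.3, 150.9]
tool_rot: [3.141, 0.001, 2.495]
force: [0.1, 1.2, 4.0]
width: 8.5
gripper_force: 58.6
```

```bash
python3 - <<'E'
from h import *
to(558.9,37.8,150,142.9);print(read_state()['torque'],read_state()['gripper_force'])
E
```

```text
at [559.   38.3 150.9] [1.7994e+02 5.0000e-02 1.4294e+02] t 3.98 F [0.1 1.2 4. ] w 8.5 q7 [ 0.22  0.65 -0.53  1.84  0.46  0.77  0.37]
delta [-0.2 -0.4  0.9] [0.001 0.001 0.001]
[ 0.17846972 -0.00422307 -0.08280699] 58.61660437658429
```

>>> {"name": "play_rows", "arguments": {"deltas": [0, 0, -5, 0, 0, 0, 0, 0, 0, -10, 0, 0, 0, 0, 0, 0, -15, 0, 0, 0, 0, 0, 0, -20, 0, 0, 0, 0, 0, 0, -25, 0, 0, 0, 0, 0, 0, -30, 0, 0, 0, 0, 0, 0, -35, 0, 0, 0, 0, 0, 0, -39, 0, 0, 0, 0, 0, 0, -39, 0, 0, 0, 0, 0, 0, -39, 0, 0, 0, 0]}}

```text
clock: 5.22
eef_pos: [558.3, 38.0, 189.4]
tool_rot: [-3.141, -0.0, 2.495]
force: [-0.1, 0.4, -3.5]
width: 8.9
gripper_force: 58.5
```

```bash
python3 - <<'E'
from h import *
to(558.9,37.8,189,142.9)
out=[]
for n,(x0,y0,w) in(('scene',(248,152,90)),('top',(245,177,75))):
    im=cv2.cvtColor(get_image(n),cv2.COLOR_RGB2BGR)
    out.append(cv2.resize(im[y0:y0+int(1.2*w),x0:x0+w],(400,480),interpolation=3))
cv2.imwrite('pics/a2.png',np.hstack(out))
E
```

```text
at [558.3  38.  189.4] [-1.7998e+02 -1.0000e-02  1.4294e+02] t 5.22 F [-0.1  0.4 -3.5] w 8.9 q7 [ 0.24  0.6  -0.56  1.81  0.41  0.85  0.41]
delta [-0.6  0.2  0.4] [-0.    -0.     0.001]
```

View pics/a2.png

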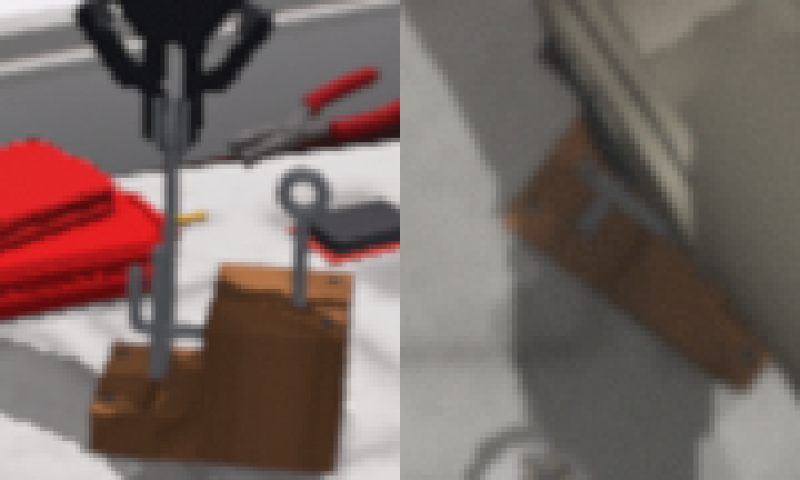

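The long hook has left its slot: shank at scene (286,200), bend at about (283,235). The wide hook is undisturbed. Now I turn it clockwise.

>>> {"name": "play_rows", "arguments": {"deltas": [0, 0, 0, 0, 0, 0.12, 0, 0, 0, 0, 0, 0, 0.28, 0, 0, 0, 0, 0, 0, 0.44, 0, 0, 0, 0, 0, 0, 0.6, 0, 0, 0, 0, 0, 0, 0.76, 0, 0, 0, 0, 0, 0, 0.92, 0, 0, 0, 0, 0, 0, 1.08, 0, 0, 0, 0, 0, 0, 1.24, 0, 0, 0, 0, 0, 0, 1.4, 0, 0, 0, 0, 0, 0, 1.57, 0]}}

```text
clock: 6.58
eef_pos: [558.2, 38.3, 189.3]
tool_rot: [-3.141, 0.0, 0.92]
force: [0.0, 0.3, -2.9]
width: 8.8
gripper_force: 58.5
```

>>> {"name": "play_rows", "arguments": {"deltas": [0, 0, 0, 0, 0, 0, 0, 0, 0, 0, 0, 0, 0, 0]}}

```text
clock: 6.82
eef_pos: [558.3, 38.2, 189.4]
tool_rot: [-3.141, 0.0, 0.928]
force: [-0.2, -0.2, -2.9]
width: 8.8
gripper_force: 58.4
```

```bash
python3 - <<'E'
from h import *
to(558.3,38,189,52.9)
out=[]
for n,(x0,y0,w) in(('scene',(248,152,90)),('top',(245,177,75))):
    im=cv2.cvtColor(get_image(n),cv2.COLOR_RGB2BGR)
    out.append(cv2.resize(im[y0:y0+int(1.2*w),x0:x0+w],(400,480),interpolation=3))
cv2.imwrite('pics/a3.png',np.hstack(out))
E
```

```text
at [558.3  38.2 189.4] [-1.7998e+02  1.0000e-02  5.3170e+01] t 6.83 F [-0.2 -0.2 -2.9] w 8.8 q7 [-0.04  0.55 -0.12  1.82  0.09  0.78 -0.85]
delta [-0.2  0.1  0.4] [-0.     0.     0.005]
```

View pics/a3.png

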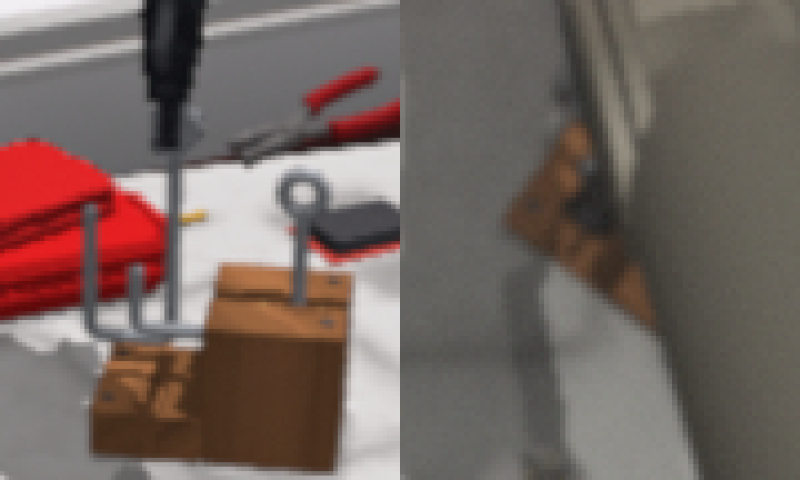

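The hook is turned clear: its tip is at scene (268,198), beyond the wide tip at (278,212), and the wide hook is still seated. I'm lifting it straight out.

>>> {"name": "play_rows", "arguments": {"deltas": [0, 0, -8, 0, 0, 0, 0, 0, 0, -20, 0, 0, 0, 0, 0, 0, -35, 0, 0, 0, 0, 0, 0, -50, 0, 0, 0, 0, 0, 0, -65, 0, 0, 0, 0, 0, 0, -80, 0, 0, 0, 0, 0, 0, -95, 0, 0, 0, 0, 0, 0, -105, 0, 0, 0, 0, 0, 0, -105, 0, 0, 0, 0]}}

```text
clock: 8.05
eef_pos: [558.9, 38.1, 295.3]
tool_rot: [3.14, -0.001, 0.925]
force: [-0.2, 1.3, -3.9]
width: 8.8
gripper_force: 58.6
```

```bash
python3 - <<'E'
from h import *
to(468.2,-282.1,293,6)
E
```

```text
at [558.9  38.1 295.3] [ 1.7993e+02 -6.0000e-02  5.2990e+01] t 8.05 F [-0.2  1.3 -3.9] w 8.8 q7 [-0.03  0.43 -0.13  1.69  0.06  1.02 -0.83]
delta [-310.3  120.3    2.1] [ 0.001 -0.002  0.82 ]
```

Ten rows of about 33 mm each, turning over them.

>>> {"name": "play_rows", "arguments": {"deltas": [-20, 8, 0, 0, 0, 0, 0, -60, 23, 0, 0, 0, 0.1, 0, -105, 41, 0, 0, 0, 0.25, 0, -150, 58, 0, 0, 0, 0.4, 0, -195, 76, 0, 0, 0, 0.55, 0, -240, 93, 0, 0, 0, 0.7, 0, -275, 107, 0, 0, 0, 0.8, 0, -300, 116, 0, 0, 0, 0.82, 0, -310, 120, 0, 0, 0, 0.82, 0, -310, 120, 0, 0, 0, 0.82, 0]}}

```text
clock: 9.3
eef_pos: [467.5, -281.5, 294.1]
tool_rot: [-3.141, 0.0, 0.105]
force: [0.1, 0.0, -3.3]
width: 9.0
gripper_force: 58.5
```

>>> {"name": "play_rows", "arguments": {"deltas": [0, 0, 0, 0, 0, 0, 0, 0, 0, 0, 0, 0, 0, 0]}}

```text
clock: 9.55
eef_pos: [468.3, -280.4, 294.5]
tool_rot: [-3.141, -0.0, 0.107]
force: [-0.3, 0.8, -3.1]
width: 8.6
gripper_force: 58.5
```

```bash
python3 - <<'E'
from h import *
to(468.2,-282.1,160,6)
out=[]
for n,(x0,y0,w) in(('scene',(340,130,100)),('top',(360,165,90))):
    im=cv2.cvtColor(get_image(n),cv2.COLOR_RGB2BGR)
    out.append(cv2.resize(im[y0:y0+int(1.2*w),x0:x0+w],(400,480),interpolation=3))
cv2.imwrite('pics/a4.png',np.hstack(out))
E
```

```text
at [ 468.3 -280.4  294.5] [-1.7996e+02 -2.0000e-02  6.1300e+00] t 9.55 F [-0.3  0.8 -3.1] w 8.6 q7 [ 0.39  0.41  0.14  1.73 -0.07  1.   -0.91]
delta [ -0.3   1.8 134.5] [-0.001 -0.     0.002]
```

View pics/a4.png

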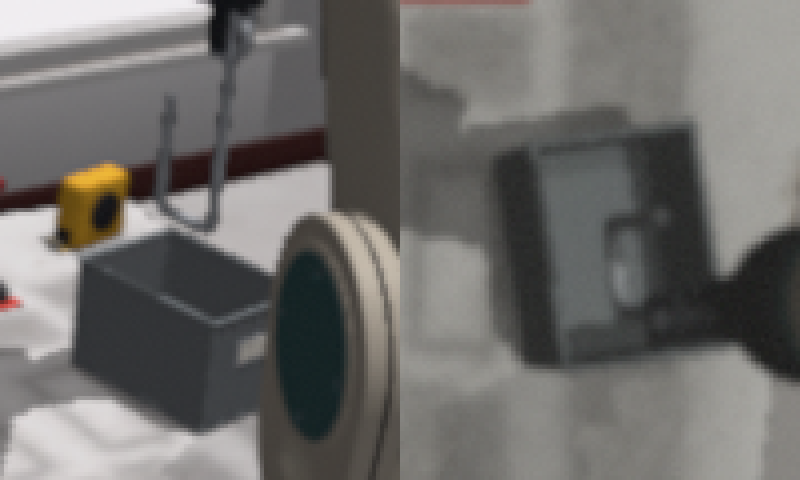

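The hook hangs over the right bin: bend at about scene (387,183), bin mouth (383,195). In the top view the rim spans columns 391–426. Lowering now.

>>> {"name": "play_rows", "arguments": {"deltas": [0, 1.5, 15, 0, 0, 0, 0, 0, 2, 35, 0, 0, 0, 0, 0, 2, 55, 0, 0, 0, 0, 0, 2, 75, 0, 0, 0, 0, 0, 2, 95, 0, 0, 0, 0, 0, 2, 112, 0, 0, 0, 0, 0, 2, 125, 0, 0, 0, 0, 0, 2, 135, 0, 0, 0, 0, 0, 2, 138, 0, 0, 0, 0, 0, 2, 138, 0, 0, 0, 0]}}

```text
clock: 10.9
eef_pos: [468.0, -283.8, 156.6]
tool_rot: [3.141, -0.0, 0.105]
force: [-0.5, 0.0, -2.4]
width: 8.6
gripper_force: 58.4
```

>>> {"name": "play_rows", "arguments": {"deltas": [0, 0, 3, 0, 0, 0, 0, 0, 0, 6, 0, 0, 0, 0, 0, 0, 8, 0, 0, 0, 0, 0, 0, 8, 0, 0, 0, 0]}}

```text
clock: 11.4
eef_pos: [467.8, -283.7, 148.4]
tool_rot: [-3.141, 0.0, 0.105]
force: [-0.0, 0.3, -3.5]
width: 8.7
gripper_force: 58.4
```

>>> {"name": "play_rows", "arguments": {"deltas": [0, 0, 1, 0, 0, 0, 0, 0, 0, 2, 0, 0, 0, 0, 0, 0, 2, 0, 0, 0, 0]}}

```text
clock: 11.78
eef_pos: [468.1, -284.1, 147.9]
tool_rot: [3.141, -0.001, 0.105]
force: [-2.0, 1.2, 8.6]
width: 8.6
gripper_force: 60.2
```

>>> {"name": "play_rows", "arguments": {"deltas": [0, 0, -3, 0, 0, 0, 0, 0, -4, -3, -0.025, 0, 0, 0, 0, -8, -3, -0.05, 0, 0, 0, 0, -12, -3, -0.075, 0, 0, 0, 0, -16, -3, -0.1, 0, 0, 0, 0, -16, -2, -0.1, 0, 0, 0, 0, -16, -1, -0.1, 0, 0, 0, 0, -16, 0, -0.1, 0, 0, 0, 0, -16, 0, -0.1, 0, 0, 0]}}

```text
clock: 12.9
eef_pos: [466.4, -268.2, 147.3]
tool_rot: [3.042, -0.001, 0.104]
force: [-0.4, 1.8, 4.1]
width: 8.9
gripper_force: 60.0
```

>>> {"name": "play_rows", "arguments": {"deltas": [0, 0, 0, 0, 0, 0, 0.2, 0, 0, 0, 0, 0, 0, 0.3, 0, 0, 0, 0, 0, 0, 0.5, 0, 0, 0, 0, 0, 0, 0.5, 0, 0, -10, 0, 0, 0, 0.5, 0, 0, -30, 0, 0, 0, 0.5, 0, 0, -60, 0, 0, 0, 0.5, 0, 0, -100, 0, 0, 0, 0.6, 0, 0, -140, 0, 0, 0, 0.8, 0, 0, -160, 0, 0, 0, 1]}}

```text
clock: 14.15
eef_pos: [465.3, -252.1, 308.8]
tool_rot: [3.04, -0.004, 0.105]
force: [0.4, 0.6, 0.1]
width: 83.6
gripper_force: 0.0
```

```bash
python3 - <<'E'
from h import *
to(483.6,-18.7,280,52.9)
out=[]
for n,(x0,y0,w) in(('scene',(340,130,100)),('top',(360,165,90))):
    im=cv2.cvtColor(get_image(n),cv2.COLOR_RGB2BGR)
    out.append(cv2.resize(im[y0:y0+int(1.2*w),x0:x0+w],(400,480),interpolation=3))
cv2.imwrite('pics/a5.png',np.hstack(out))
E
```

```text
at [ 465.3 -252.1  308.8] [174.17  -0.22   6.01] t 14.15 F [0.4 0.6 0.1] w 83.6 q7 [ 0.21  0.35  0.24  1.81  0.01  0.94 -1.04]
delta [  42.5 -232.     5.4] [ 0.098  0.038 -0.818]
```

View pics/a5.png

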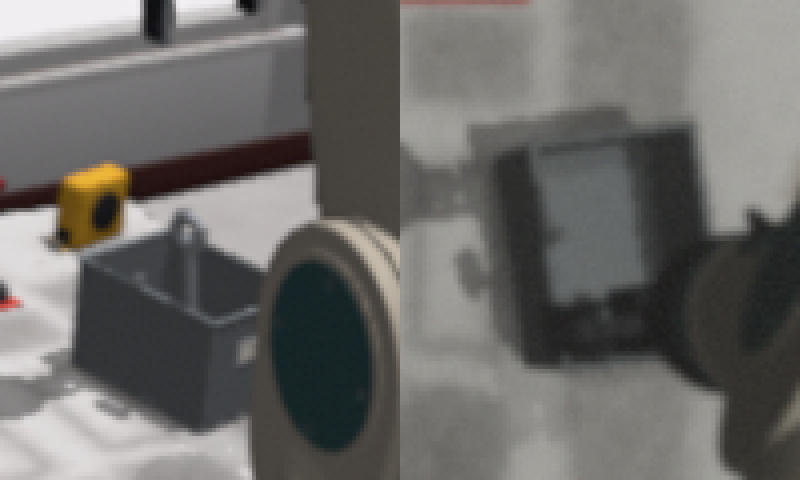

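The long hook stands upright in the right bin, eye at scene (386,185), leaning on the wall. Next I go for the wide hook. All 10 picture views are used, so I'll rely on numbers from here.

>>> {"name": "play_rows", "arguments": {"deltas": [5, -29, 1, 0.012, 0.005, -0.1, 1, 13, -70, 2, 0.03, 0.012, -0.25, 1, 21, -116, 3, 0.05, 0.019, -0.41, 1, 29, -160, 4, 0.07, 0.027, -0.57, 1, 37, -202, 5, 0.086, 0.033, -0.72, 1, 42, -232, 5, 0.098, 0.038, -0.818, 1, 42, -232, 5, 0.098, 0.038, -0.818, 1, 42, -232, 5, 0.098, 0.038, -0.818, 1, 42, -232, 5, 0.098, 0.038, -0.818, 1]}}

```text
clock: 15.38
eef_pos: [482.1, -19.9, 277.6]
tool_rot: [-3.138, 0.002, 0.92]
force: [0.6, 0.6, 1.2]
width: 85.5
gripper_force: 0.0
```

```bash
python3 - <<'E'
from h import *
to(483.6,-18.7,162,52.9)
im=get_image('scene')
# wide ring: find hole/contour: dark gray ring vs white bench
c=im[188:206,305:330].astype(int);print(c.sum(2)//3)
E
```

```text
at [482.1 -19.9 277.6] [-1.7978e+02  1.0000e-01  5.2740e+01] t 15.38 F [0.6 0.6 1.2] w 85.5 q7 [ 0.02  0.33 -0.05  1.9   0.02  0.91 -0.69]
delta [  2.1   0.9 115.6] [-0.004  0.002 -0.003]
[[113 150 191 204 209 212 216 222 222 218 218 219 220 222 221 221 221 221
  221 221 220 221 221 221 220]
 [192 209 221 223 222 222 222 219 209 196 195 203 209 215 217 219 221 220
  220 220 220 220 221 221 221]
 [220 222 221 221 222 221 211 191 174 168 167 172 179 184 188 203 218 221
  220 219 220 220 219 220 220]
 [220 220 220 221 220 209 180 148 130 128 125 126 135 144 154 178 209 219
  219 219 218 217 218 218 218]
 [220 219 220 220 213 184 142 112  97 100 109 111 109 107 120 148 183 208
  215 216 215 214 214 214 214]
 [218 219 219 219 207 166 110  88 103 141 166 168 153 113  96 117 149 183
  207 212 211 210 208 207 209]
 [219 218 219 218 199 139  90  88 134 189 204 202 191 152 100  96 126 168
  199 204 202 201 198 196 198]
 [218 218 218 216 194 125  82  93 142 196 207 204 199 172 112  87 111 152
  186 191 189 186 184 182 183]
 [218 217 215 214 194 137  90  91 124 173 195 199 190 164 107  83 104 14
[... 278 characters left out ...]
02 110 109 101 103  95  82  76  83  99
  100  90  85  80  76  76  74]
 [213 207 201 194 186 181 173 152 117  96  90  87  86  81  76  74  75  77
   77  74  75  75  76  75  76]
 [213 209 201 191 183 177 175 170 150 111  85  81  76  69  74  76  76  76
   76  75  75  75  76  76  76]
 [215 211 206 199 192 184 179 173 153 109  84  82  73  59  68  74  76  76
   76  75  75  75  75  76  76]
 [217 216 213 208 202 195 186 168 134  94  80  80  64  43  49  65  73  77
   77  76  75  75  76  76  76]
 [218 218 217 215 211 207 199 180 133  90  79  80  63  38  31  43  59  70
   75  75  77  77  75  73  74]
 [218 218 218 218 216 213 208 199 168 108  81  85  80  61  38  30  38  51
   64  70  73  71  64  56  51]]
```

```bash
python3 - <<'E'
from h import *
p=onz('scene',(315.5,195),177);th=np.radians(52.9)
d=p[:2]-[513.8,21.2];print(p,'stand xy',d@[np.cos(th),np.sin(th)],d@[-np.sin(th),np.cos(th)])
E
```

```text
[483.6402759  -14.01732329 177.        ] stand xy -46.28135755376749 2.81154052473304
```

>>> {"name": "play_rows", "arguments": {"deltas": [0, 0, 15, 0, 0, 0, 1, 2, 1, 40, 0, 0, 0, 1, 2, 1, 70, 0, 0, 0, 1, 2, 1, 75, 0, 0, 0, 1, 2, 1, 75, 0, 0, 0, 1]}}

```text
clock: 16.05
eef_pos: [484.2, -17.7, 202.9]
tool_rot: [-3.138, 0.001, 0.923]
force: [0.4, 0.4, 0.5]
width: 85.4
gripper_force: 0.0
```

```bash
python3 - <<'E'
from h import *
to(483.6,-18.7,162,52.9)
E
```

```text
at [484.2 -17.7 202.9] [-1.7977e+02  7.0000e-02  5.2860e+01] t 16.05 F [0.4 0.4 0.5] w 85.4 q7 [ 0.02  0.44 -0.05  2.    0.03  0.71 -0.7 ]
delta [-1.1  0.3 40.9] [-0.004  0.001 -0.001]
```

>>> {"name": "play_rows", "arguments": {"deltas": [0, 0, 15, 0, 0, 0, 1, 0, 0, 30, 0, 0, 0, 1, 0, 0, 41, 0, 0, 0, 1, 0, 0, 41, 0, 0, 0, 0.5, 0, 0, 41, 0, 0, 0, 0.3, 0, 0, 41, 0, 0, 0, 0, 0, 0, 41, 0, 0, 0, 0, 0, 0, 41, 0, 0, 0, 0, 0, 0, 41, 0, 0, 0, 0, 0, 0, 41, 0, 0, 0, 0]}}

```text
clock: 17.3
eef_pos: [483.8, -17.3, 161.9]
tool_rot: [-3.138, 0.001, 0.923]
force: [-1.2, -0.2, 5.0]
width: 8.4
gripper_force: 58.6
```

>>> {"name": "play_rows", "arguments": {"deltas": [0, 0, -5, 0, 0, 0, 0, 0, 0, -12, 0, 0, 0, 0, 0, 0, -19, 0, 0, 0, 0, 0, 0, -26, 0, 0, 0, 0, 0, 0, -33, 0, 0, 0, 0, 0, 0, -40, 0, 0, 0, 0, 0, 0, -40, 0, 0, 0, 0]}}

```text
clock: 18.18
eef_pos: [484.3, -17.3, 202.2]
tool_rot: [-3.138, 0.0, 0.923]
force: [-1.0, 0.4, -1.1]
width: 8.3
gripper_force: 58.4
```

```bash
python3 - <<'E'
from h import *
im=get_image('top').astype(int).sum(2)//3
r=im[198:268,188:200].mean(1).round().astype(int)
print(dict(zip(range(198,268),r)))
c=im[222:242,165:225].mean(0).round().astype(int);print(dict(zip(range(165,225),c)))
for v in(205,206,207,208,209,257,258,259,260,261):print(v,onz('top',(194,v),95).round(1)[:2])
to(424.5,278.4,275,-1)
E
```

```text
{198: np.int64(148), 199: np.int64(147), 200: np.int64(149), 201: np.int64(146), 202: np.int64(133), 203: np.int64(113), 204: np.int64(101), 205: np.int64(98), 206: np.int64(98), 207: np.int64(96), 208: np.int64(86), 209: np.int64(71), 210: np.int64(74), 211: np.int64(88), 212: np.int64(93), 213: np.int64(94), 214: np.int64(95), 215: np.int64(97), 216: np.int64(101), 217: np.int64(105), 218: np.int64(107), 219: np.int64(107), 220: np.int64(107), 221: np.int64(107), 222: np.int64(107), 223: np.int64(107), 224: np.int64(107), 225: np.int64(107), 226: np.int64(107), 227: np.int64(107), 228: np.int64(107), 229: np.int64(107), 230: np.int64(107), 231: np.int64(107), 232: np.int64(107), 233: np.int64(107), 234: np.int64(107), 235: np.int64(107), 236: np.int64(107), 237: np.int64(107), 238: np.int64(107), 239: np.int64(107), 240: np.int64(107), 241: np.int64(107), 242: np.int64(107), 243: np.int64(107), 244: np.int64(107), 245: np.int64(107), 246: np.int64(107), 247: np.int64(107), 248: np.int64(106), 249: np.int64(104), 250: np.int64(94), 251: np.int64(81), 252: np.int64(74), 253: np.int64
[... 1137 characters left out ...]
np.int64(101), 209: np.int64(91), 210: np.int64(88), 211: np.int64(86), 212: np.int64(71), 213: np.int64(56), 214: np.int64(63), 215: np.int64(97), 216: np.int64(138), 217: np.int64(156), 218: np.int64(159), 219: np.int64(159), 220: np.int64(161), 221: np.int64(160), 222: np.int64(160), 223: np.int64(160), 224: np.int64(158)}
205 [558.4 307.5]
206 [555.6 307.5]
207 [552.8 307.5]
208 [549.9 307.5]
209 [547.1 307.5]
257 [412.2 307.6]
258 [409.4 307.6]
259 [406.6 307.6]
260 [403.8 307.6]
261 [401.  307.6]
at [484.  -17.3 201.8] [-1.7978e+02  5.0000e-02  5.2900e+01] t 18.23 F [ 0.1 -0.6 -1.5] w 8.7 q7 [ 0.02  0.44 -0.05  2.    0.03  0.71 -0.7 ]
delta [ 199.9 -226.1  -72.5] [-0.003  0.003  0.941]
```

>>> {"name": "play_rows", "arguments": {"deltas": [0, 0, -12, 0, 0, 0, 0, 0, 0, -30, 0, 0, 0, 0, 0, 0, -50, 0, 0, 0, 0, 0, 0, -65, 0, 0, 0, 0, 0, 0, -73, 0, 0, 0, 0, 0, 0, -73, 0, 0, 0, 0]}}

```text
clock: 18.98
eef_pos: [484.4, -17.5, 275.1]
tool_rot: [-3.138, 0.001, 0.923]
force: [-0.3, 1.0, -1.6]
width: 8.4
gripper_force: 58.4
```

>>> {"name": "play_rows", "arguments": {"deltas": [12, -14, 0, 0, 0, 0.05, 0, 40, -45, 0, 0, 0, 0.18, 0, 70, -79, 0, 0, 0, 0.33, 0, 100, -112, 0, 0, 0, 0.48, 0, 130, -146, 0, 0, 0, 0.63, 0, 160, -180, 0, 0, 0, 0.78, 0, 185, -207, 0, 0, 0, 0.88, 0, 197, -221, 0, 0, 0, 0.93, 0, 201, -225, 0, 0, 0, 0.94, 0, 201, -225, 0, 0, 0, 0.94, 0]}}

```text
clock: 20.23
eef_pos: [425.9, 277.9, 274.8]
tool_rot: [-3.141, 0.005, -0.016]
force: [-0.4, -1.6, -2.2]
width: 8.4
gripper_force: 58.6
```

>>> {"name": "play_rows", "arguments": {"deltas": [0, 0, 10, 0, 0, 0, 0, 0, 0, 25, 0, 0, 0, 0, 0, 0, 40, 0, 0, 0, 0, 0, 0, 50, 0, 0, 0, 0, 0, 0, 50, 0, 0, 0, 0]}}

```text
clock: 20.85
eef_pos: [425.5, 277.7, 224.4]
tool_rot: [-3.141, 0.006, -0.018]
force: [-0.3, 0.6, -1.0]
width: 8.7
gripper_force: 58.6
```

```bash
python3 - <<'E'
from h import *
to(426,278.4,110,-1)
E
```

```text
at [425.5 277.7 224.4] [-179.99    0.33   -1.01] t 20.85 F [-0.3  0.6 -1. ] w 8.7 q7 [-0.68  0.44  0.07  1.91 -0.04  0.8  -2.18]
delta [  1.2  -0.7 114.4] [-0.     0.006 -0.   ]
```

>>> {"name": "play_rows", "arguments": {"deltas": [1, -0.5, 12, 0, 0.005, 0, 0, 1, -0.5, 30, 0, 0.005, 0, 0, 1, -0.5, 48, 0, 0.005, 0, 0, 1, -0.5, 66, 0, 0.005, 0, 0, 1, -0.5, 84, 0, 0.005, 0, 0, 1, -0.5, 100, 0, 0.005, 0, 0, 1, -0.5, 112, 0, 0.005, 0, 0, 1, -0.5, 118, 0, 0.005, 0, 0, 1, -0.5, 118, 0, 0.005, 0, 0]}}

```text
clock: 21.98
eef_pos: [426.3, 279.3, 107.1]
tool_rot: [-3.14, -0.001, -0.017]
force: [-1.0, -0.1, -0.8]
width: 8.4
gripper_force: 58.6
```

>>> {"name": "play_rows", "arguments": {"deltas": [0, 2, 0, 0.02, 0, 0, 0, 0, 5, 0, 0.04, 0, 0, 0, 0, 7, 0, 0.06, 0, 0, 0, 0, 7, 2, 0.06, 0, 0, 0, 0, 7, 4, 0.06, 0, 0, 0, 0, 7, 6, 0.06, 0, 0, 0, 0, 7, 6, 0.06, 0, 0, 0]}}

```text
clock: 22.85
eef_pos: [425.9, 272.5, 101.0]
tool_rot: [-3.08, -0.0, -0.016]
force: [-0.2, -0.2, -1.6]
width: 8.7
gripper_force: 58.6
```

>>> {"name": "play_rows", "arguments": {"deltas": [0, 0, 1, 0, 0, 0, 0, 0, 0, 2, 0, 0, 0, 0, 0, 0, 3, 0, 0, 0, 0, 0, 0, 3, 0, 0, 0, 0]}}

```text
clock: 23.35
eef_pos: [426.1, 272.6, 98.8]
tool_rot: [-3.08, -0.001, -0.017]
force: [-0.9, -0.3, 4.1]
width: 9.0
gripper_force: 59.6
```

>>> {"name": "play_rows", "arguments": {"deltas": [0, 0, 0, 0, 0, 0, 0.15, 0, 0, 0, 0, 0, 0, 0.25, 0, 0, 0, 0, 0, 0, 0.4, 0, 0, 0, 0, 0, 0, 0.4, 0, 0, -10, 0, 0, 0, 0.4, 0, 0, -30, 0, 0, 0, 0.4, 0, 0, -60, 0, 0, 0, 0.5, 0, 0, -100, 0, 0, 0, 0.5, 0, 0, -140, 0, 0, 0, 0.6, 0, 0, -170, 0, 0, 0, 0.6]}}

```text
clock: 24.6
eef_pos: [426.1, 262.0, 270.5]
tool_rot: [-3.079, -0.003, -0.017]
force: [0.1, 0.2, -1.0]
width: 51.3
gripper_force: 0.0
```

>>> {"name": "play_rows", "arguments": {"deltas": [-20, -20, -10, 0, 0, 0, 0.6, -20, -80, -30, 0, 0, 0, 0.6, -20, -80, -30, 0, 0, 0, 0.6, -20, -80, -30, 0, 0, 0, 0.6]}}

```text
clock: 25.1
eef_pos: [406.9, 339.8, 303.0]
tool_rot: [-3.081, -0.001, -0.016]
force: [0.3, -1.1, -0.7]
width: 51.2
gripper_force: 0.0
```

```bash
python3 - <<'E'
from h import *
s=read_state();print(s['eef_pos'],s['force'],s['clock'])
ref={'scene':cv2.cvtColor(cv2.imread('pics/s0.png'),4),'top':cv2.cvtColor(cv2.imread('pics/t0.png'),4)}
P=[[426,268,114],[426,278,40],[532,278,50],[465,-262,164],[467,-280,60]]
for n in('scene','top'):
    im=get_image(n);print(n,proj(n,P).round(1).tolist())
    d=(np.abs(im.astype(int)-ref[n].astype(int)).sum(2)>60).astype(np.uint8)
    k,_,st,c=cv2.connectedComponentsWithStats(d)
    for i in range(1,k):
        if st[i,4]>=8:print(st[i].tolist(),c[i].round().tolist())
    if n=='scene':
        g=im.astype(int).sum(2)//3
        u,v=proj(n,P[:1])[0].astype(int);print(g[v-12:v+16,u-12:u+14])
E
```

```text
[406.93703996 339.82123199 302.97298457] [ 0.28170465 -1.05111054 -0.70064312] 25.1
scene [[231.9, 247.3], [229.2, 273.0], [213.6, 250.8], [388.1, 185.7], [388.6, 215.0]]
[173, 0, 110, 189, 7903] [209.0, 78.0]
[366, 0, 77, 164, 4166] [398.0, 56.0]
[404, 0, 156, 266, 13116] [479.0, 135.0]
[424, 7, 15, 60, 366] [430.0, 42.0]
[490, 25, 6, 18, 27] [493.0, 34.0]
[537, 70, 21, 36, 322] [545.0, 87.0]
[555, 70, 5, 3, 10] [557.0, 71.0]
[426, 73, 29, 63, 586] [442.0, 98.0]
[552, 108, 8, 2, 15] [556.0, 108.0]
[528, 116, 32, 57, 797] [542.0, 139.0]
[541, 116, 17, 4, 37] [549.0, 118.0]
[460, 147, 2, 7, 11] [461.0, 150.0]
[533, 167, 4, 8, 11] [535.0, 171.0]
[465, 171, 4, 5, 12] [466.0, 173.0]
[382, 182, 10, 25, 90] [387.0, 191.0]
[272, 186, 23, 58, 422] [283.0, 220.0]
[303, 189, 20, 31, 227] [315.0, 202.0]
[373, 197, 4, 4, 12] [375.0, 199.0]
[408, 205, 6, 7, 25] [410.0, 208.0]
[276, 211, 5, 7, 33] [278.0, 214.0]
[406, 213, 4, 6, 20] [407.0, 215.0]
[372, 228, 40, 70, 1347] [392.0, 270.0]
[364, 230, 9, 5, 30] [368.0, 232.0]
[227, 241, 9, 16, 90] [231.0, 248.0]
[180, 243, 57, 25, 142] [205.0, 259.0]

[... 4201 characters left out ...]
11, 58] [375.0, 226.0]
[307, 227, 11, 7, 36] [312.0, 230.0]
[396, 233, 4, 6, 16] [398.0, 236.0]
[401, 235, 4, 8, 21] [402.0, 239.0]
[143, 237, 8, 7, 37] [147.0, 240.0]
[83, 239, 167, 181, 13329] [169.0, 329.0]
[206, 250, 3, 5, 12] [207.0, 252.0]
[321, 268, 121, 53, 3768] [381.0, 294.0]
[535, 334, 25, 24, 444] [549.0, 345.0]
[289, 341, 49, 28, 802] [313.0, 351.0]
[251, 343, 29, 14, 231] [261.0, 348.0]
[257, 359, 4, 4, 14] [258.0, 360.0]
[138, 364, 8, 13, 31] [144.0, 368.0]
[256, 364, 12, 17, 78] [261.0, 372.0]
[272, 391, 10, 12, 46] [276.0, 397.0]
[329, 393, 10, 21, 68] [335.0, 402.0]
[294, 410, 30, 10, 207] [310.0, 416.0]
[327, 415, 6, 5, 16] [329.0, 418.0]
[282, 417, 3, 3, 8] [283.0, 418.0]
```

```bash
python3 -c "
from cell import *
print(finish_job())"
```

```text
the job is handed in; nothing more can be done
None
```

The long hook is standing bend-down in the right bin and the wide hook bend-down in the left bin. The job was handed in at about 25 s, and the tin, chisel and blister pack were not touched. I confirmed the final wide-hook placing by image measurements rather than a viewed picture, since all 10 views were used.

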